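# Glaze jars back in the jar block, in order of size

## Robot

A 7-joint arm with a two-finger parallel gripper is mounted at the origin on a cart in front of the work surface, level with it; the furniture and walls round the work are solid. World frame = base frame: x ahead of the robot, y to its left, z up, the work surface at z = 0. Lengths are in m, angles in rad, forces in N, time in s.
With the tool pointing down it reaches from about 0.425 to 0.825 m from the base axis. Payload 3.6 kg.
Tool frame: the origin (TCP) lies midway between the tips of the shut fingers; the grasp point (between the pads) lies 19 mm behind it; z points along the fingers, y is the line along which they close (so a half turn about z gives the same grasp; the last joint's range is limited). The gripper opens to 93 mm and grips with 3 to 60 N. Pads are 15 mm wide; open, the fingers measure 128 mm over their backs; the gripper's body (75 mm by 188 mm) begins 65 mm behind the grasp point.
Start: joints at [-1.175, 0.615, -0.013, 1.423, 0.008, 1.103, -0.04], TCP at [0.267, 0.593, 0.179] pointing down, gripper open.
Joint ranges: [-3.12, 3.12], [-0.3, 2.06], [-1.34, 1.32], [0.26, 2.42], [-1.36, 4.5], [0.01, 1.98], [-2.84, 2.84]. Speed limits (rad/s): [2.79, 2.79, 3.14, 3.14, 3.14, 3.14, 3.14].

## Interface

Orientations are given as a unit quaternion [x, y, z, w].
In Python, from station import status, vision, robot gives the robot as it stands.
- The arm moves only by the shell command python3 -m inch 'ROWS' [OPENING] [FORCE]. ROWS is JSON, a list of rows, each an object of numbers: "x", "y", "z": the shift along the world's x, y, z in m; "ax", "ay", "az": the turn, a rotation vector about the world's x, y, z in degrees. A call has 1 to 12 rows; each row shifts and turns the commanded pose from where the row before left it; what a row does not reach is not made up. A row lasts 1/8 s, in which the tool goes at most 62.5 mm and 10.7 degrees, less where a joint would pass 70% of its speed; a pose out of reach is approached as far as the arm can. A call is refused whole if a number of a shift passes 0.0625 or a number of a turn 10.7, either way. A call with a gripper value outside its range is refused whole. OPENING is the opening, from 0 (shut) to 1 (fully open), set as the call begins (- or left out, the last holds). The fingers move at their own pace and stop on an object; FORCE is the grip in N (left out, the last holds). Time passes only in rows, so rows that do not move let the fingers close. It gives the time, the measured TCP pose, the force, the opening and the grip force at its end, in the units of the state.
- status.state(): the state, without advancing time (a new reading comes with each control period).
- vision.camera(name): name is "scene" or "side" or "wrist"; returns the picture (400x640x3 uint8, red, green, blue); there is no depth.
- vision.camera_model(name): a dict with "fx", "fy", "cx", "cy" (pixels), "R" (3x3) and "t" (3): a world point X has camera coordinates R X + t; the wrist camera has in their place "hand_eye" (4x4, takes a point from camera to tool coordinates, whose origin is the TCP and whose axes are the flange's). Camera axes: x right, y down, z forward; pixel columns grow to the right and rows downward; lengths in m; the calibration is good to about 2 mm. A picture is of the moment at which its call begins: read the wrist's pose just before it. camera_model takes no time and is no camera call.
- robot.finish_job(): hands the job in; it is judged then, once.
The state is a dict: "time_s": time; "qpos": joint angles; "qvel": joint speeds; "joint_torque": joint torques, N m; "ee_pos": TCP position; "ee_rot": TCP orientation; "contact_force": force on the tool from outside, world axes, zero at the start; "torque": the same for the moment, N m; "grip_width": finger opening in m; "finger_force": force on a finger pad.
Only numpy, scipy, OpenCV 4.12 (cv2) and the standard library are available. Lean on these libraries where they do the work, as an engineer would, in place of code of your own. Each camera call takes 0.05 s, during which the arm holds its last target. There are 200 camera calls.

## Task

The glazing is finished: put the four glaze jars left standing in the middle of the table back into the wooden jar block, each in the well made for its size, so that they run in order from the smallest jar at the narrow end to the largest at the wide end. Stand every jar upright and right down on the floor of its well, set it down without dropping it or knocking it over, and leave the unfired clay bowl and the timer where they are.

Things in the scene. Friction and masses are not known exactly. Their poses are not given: they have to be found in the camera images.
- large_center (a point): The largest screw-lid glaze jar: white round body 62 mm across and 59 mm high, cream lid 54 mm across, 82 mm tall in all, 0.32 kg. It stands upright on the table; the point is its centre, 41 mm above its underside, z up. Rigid and loose; body and lid are one piece; it is best gripped across the top of the body, just below the lid.
- medium_center (a point): The second largest glaze jar: white round body 54 mm across and 49 mm high, rust-brown lid 48 mm across, 68 mm tall in all, 0.22 kg (a like jar with a green lid, in the far right corner by the tool chest, stays there). It stands upright on the table; the point is its centre, 34 mm above its underside, z up. Rigid and loose; body and lid are one piece; it is best gripped across the top of the body, just below the lid.
- small_center (a point): The second smallest glaze jar: white round body 42 mm across and 40 mm high, blue lid 37 mm across, 56 mm tall in all, 0.14 kg. It stands upright on the table; the point is its centre, 28 mm above its underside, z up. Rigid and loose; body and lid are one piece; it is best gripped across the top of the body, just below the lid.
- tiny_center (a point): The smallest glaze jar, a sample pot: white round body 34 mm across and 28 mm high, black lid 30 mm across, 44.5 mm tall in all, 0.06 kg. It stands upright on the table; the point is its centre, 22 mm above its underside, z up. Rigid and loose; body and lid are one piece; it is best gripped across the top of the body, just below the lid.
- well_l (a point): The widest of the four round wells in the jar block, 75 mm across; the point is the centre of its grey felt-covered floor, 9 mm above the table, z up. The wells are 13 mm deep (the block's top is 22 mm above the table) with a 3 mm chamfer round the mouth. All four lie on one straight line along this frame's y axis, which points from the narrow to the wide end. The block, fixed to the table, is light wood, 296 mm long and 104 mm wide; it may lie at any angle.
- well_m (a point): The second widest well of the jar block, 67 mm across, 13 mm deep; point and axes as for the widest well.
- well_s (a point): The second narrowest well of the jar block, 55 mm across, 13 mm deep; point and axes as for the widest well.
- well_xs (a point): The narrowest well of the jar block, 45 mm across, 13 mm deep; point and axes as for the widest well.
- clay_pot: Unfired grey pinch bowl, about 130 mm across and 59 mm high, standing beyond the jars; origin under its centre. Soft: leave it where it is.
- drying_timer: White round wind-up timer with a red knob, 67 mm across, 45 mm high, standing on the robot's side of the jars; origin under its centre. Leave it where it is.

How it is judged:
By the outcome, as a careful person would: the job done as asked, in the order asked, and still so for the second after the job is handed in, with the robot touching nothing.
It also fails if it takes over 109 s, if anything falls off the work surface, if the arm or the gripper's body presses on something with over 40 N, if the wrist force passes 120 N, or if a joint passes its speed limit or range.

## Working session

There is one attempt and no reset: what is moved stays moved. The work goes in short steps, Python scripts to look and compute and a shell command to move; the robot and the scene stay as the last step left them, time stands still between calls to the robot, and variables do not carry over. Pictures are saved under pics/ and viewed, at most 14 in all, crops included, and the job is handed in when it is done.

```bash
mkdir -p pics; ls; python3 - <<'E'
from station import status, vision, robot
import cv2
s=status.state();print(s['time_s'],s['ee_pos'],s['ee_rot'],s['grip_width'])
for n in('scene','side'):
    cv2.imwrite(f'pics/{n}0.png',vision.camera(n)[:,:,::-1]);m=vision.camera_model(n);print(m)
print(vision.camera_model('wrist'))
E
```

```text
pics
0.0 [0.266367   0.59194861 0.17801817] [ 2.09795618e-01  9.77744458e-01 -1.23368645e-03 -2.27320919e-04] 0.09278484467249339
{'fx': 386.3683574913407, 'fy': 386.3683574913407, 'cx': 320.82523838837704, 'cy': 197.60744329450955, 'R': array([[-0.32428767,  0.94592585,  0.00786098],
       [ 0.50646435,  0.18063567, -0.84312788],
       [-0.79895643, -0.26943466, -0.53765564]]), 't': array([ 0.24857432, -0.20767617,  1.55994107])}
{'fx': 418.21681704439027, 'fy': 418.21681704439027, 'cx': 323.1222452700698, 'cy': 201.19528255348698, 'R': array([[-0.98280136, -0.18395195, -0.01622271],
       [-0.06335797,  0.41840731, -0.90604696],
       [ 0.1734568 , -0.88943634, -0.42286609]]), 't': array([0.52563899, 0.10191333, 0.98147706])}
{'fx': 325.4637450267461, 'fy': 325.4637450267461, 'cx': 317.78612758000725, 'cy': 198.57540261426192, 'hand_eye': array([[ 1.16555209e-03, -9.56875458e-01, -2.90496125e-01,
         8.04182549e-02],
       [ 9.99999256e-01,  1.21959696e-03, -4.99549088e-06,
         2.27688462e-04],
       [ 3.59068253e-04, -2.90495903e-01,  9.56876168e-01,
        -2.05560679e-01],
       [ 0.00000000e+00,  0.00000000e+00,  0.00000000e+00,
         1.00000000e+00]])}
```

View pics/scene0.png

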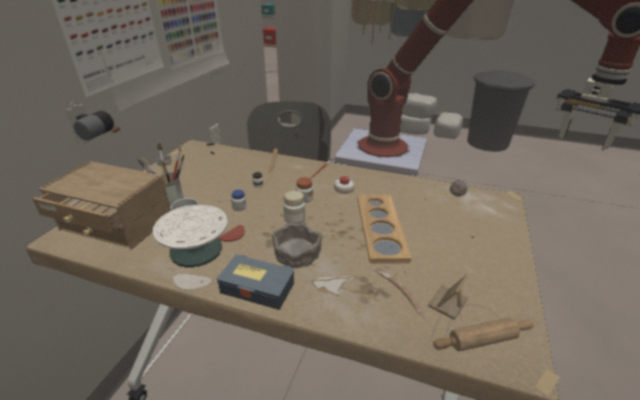

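View pics/side0.png

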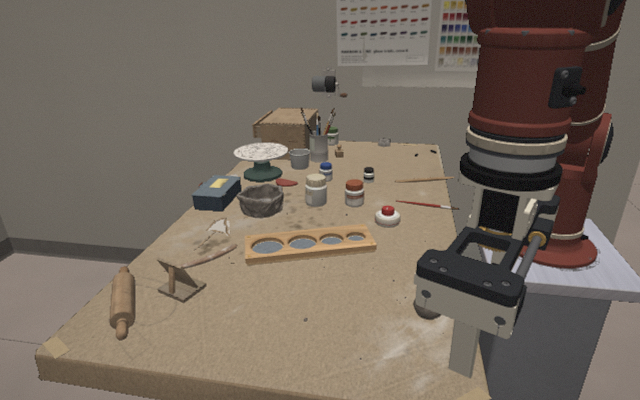

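Both views show the block (scene ≈(383,227), side ≈(310,243)), large jar (293,205)/(316,190), medium (305,187)/(355,193), small (238,198)/(326,172), tiny (257,178)/(369,174), and the timer and bowl. I'll enlarge these next.

```bash
python3 - <<'E'
import cv2
for n,x,y in(('scene',220,160),('side',235,150)):
    im=cv2.imread(f'pics/{n}0.png')[y:y+120,x:x+200]
    cv2.imwrite(f'pics/{n}c.png',cv2.resize(im,None,fx=4,fy=4,interpolation=cv2.INTER_CUBIC))
E
```

```text
(no output)
```

View pics/scenec.png

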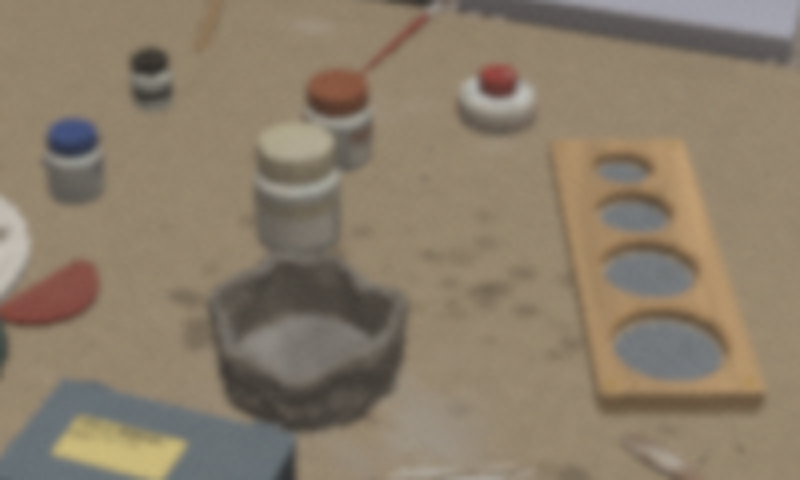

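View pics/sidec.png

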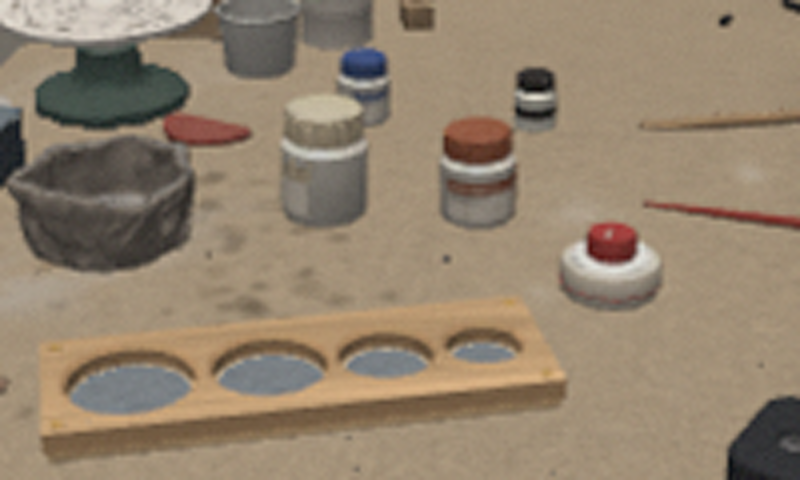

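```bash
cat > h.py <<'E'
import numpy as np
from scipy.optimize import least_squares
from scipy.spatial.transform import Rotation as Rn
from station import vision,status
def proj(m,X):
    c=np.array(m['R'])@X+m['t'];return np.array([m['fx']*c[0]/c[2]+m['cx'],m['fy']*c[1]/c[2]+m['cy']])
def tri(obs): # [(model,pixel)]
    r=least_squares(lambda X:np.concatenate([proj(m,X)-p for m,p in obs]),[.6,.2,.05]);return r.x,np.abs(r.fun).max()
def wristm(s):
    m=dict(vision.camera_model('wrist'));H=np.array(m['hand_eye']);T=np.eye(4)
    T[:3,:3]=Rn.from_quat(s['ee_rot']).as_matrix();T[:3,3]=s['ee_pos'];W=np.linalg.inv(T@H)
    m['R']=W[:3,:3];m['t']=W[:3,3];return m
def ray(m,p,z): # point at height z on pixel ray
    R=np.array(m['R']);c=-R.T@m['t'];d=R.T@np.array([(p[0]-m['cx'])/m['fx'],(p[1]-m['cy'])/m['fy'],1]);return c+d*(z-c[2])/d[2]
E
python3 - <<'E'
from h import *
A,B=vision.camera_model('scene'),vision.camera_model('side')
f=lambda p,o:(np.array(p)+.5)/4-.5+o
D=dict(L=((297,143),(325,108),.082),M=((338,88),(478,130),.068),S=((73,133),(363,60),.056),T=((150,58),(535,77),.0445),
wxs=((624,167),(484,346),.022),ws=((636,212),(386,356),.022),wm=((650,269),(269,368),.022),wl=((669,346),(130,382),.022))
for k,(a,b,z) in D.items():
    a=f(a,[220,160]);b=f(b,[235,150]);X,e=tri([(A,a),(B,b)])
    print(k,X.round(4),round(e,2),ray(A,a,z).round(4),ray(B,b,z).round(4))
for n,a,b in(('bowl',(310,290),(105,180)),('timer',(498,80),(611,240))):
    print(n,tri([(A,f(a,[220,160])),(B,f(b,[235,150]))]))
s=status.state();print(Rn.from_quat(s['ee_rot']).as_matrix().round(3))
E
```

```text
L [ 0.5817 -0.1447  0.0805] 0.28 [ 0.5852 -0.143   0.082 ] [ 0.581 -0.143  0.082]
M [ 0.4748 -0.1552  0.0655] 0.45 [ 0.4812 -0.1523  0.068 ] [ 0.4739 -0.1521  0.068 ]
S [ 0.5867 -0.3229  0.0531] 0.17 [ 0.59   -0.3208  0.056 ] [ 0.5852 -0.3133  0.056 ]
T [ 0.4487 -0.33    0.0431] 0.19 [ 0.4498 -0.3295  0.0445] [ 0.4485 -0.3248  0.0445]
wxs [0.4438 0.0657 0.0205] 0.06 [0.4458 0.0659 0.022 ] [0.4435 0.0685 0.022 ]
ws [0.4993 0.0864 0.0203] 0.05 [0.5019 0.0868 0.022 ] [0.4987 0.0891 0.022 ]
wm [0.5642 0.1098 0.02  ] 0.04 [0.5668 0.1101 0.022 ] [0.5634 0.1133 0.022 ]
wl [0.6402 0.1372 0.0191] 0.19 [0.6444 0.138  0.022 ] [0.6385 0.1411 0.022 ]
bowl (array([ 0.71792444, -0.07766647,  0.0556107 ]), np.float64(3.041247525263259))
timer (array([ 0.37569685, -0.0543382 ,  0.03705858]), np.float64(0.02242975240949363))
[[-0.912  0.41  -0.001]
 [ 0.41   0.912 -0.002]
 [-0.    -0.002 -1.   ]]
```

```bash
python3 -m inch '[{"x":0.026,"y":-0.042,"z":0.004,"az":-10.6},{"x":0.026,"y":-0.042,"z":0.004,"az":-10.6},{"x":0.026,"y":-0.042,"z":0.004,"az":-10.6},{"x":0.026,"y":-0.042,"z":0.004,"az":-10.6},{"x":0.026,"y":-0.042,"z":0.004,"az":-10.6},{"x":0.026,"y":-0.042,"z":0.004,"az":-10.6},{"x":0.026,"y":-0.042,"z":0.004,"az":-10.6},{"x":0.026,"y":-0.042,"z":0.004,"az":-10.6},{"x":0.026,"y":-0.042,"z":0.004,"az":-10.6},{"x":0.026,"y":-0.042,"z":0.004,"az":-10.6},{"x":0.026,"y":-0.042,"z":0.004,"az":-10.6},{"x":0.026,"y":-0.042,"z":0.004,"az":-10.6}]' 1; python3 -m inch '[{"az":-8.8},{},{}]'
python3 - <<'E'
from h import *;import cv2,json
A,B=vision.camera_model('scene'),vision.camera_model('side')
print('stand',tri([(A,(192,224)),(B,(261,152))]))
s=status.state();im=vision.camera('wrist');cv2.imwrite('pics/w1.png',im[:,:,::-1])
json.dump({k:np.array(s[k]).tolist() for k in('ee_pos','ee_rot')},open('w1.json','w'))
print(s['ee_pos'],s['qpos'].round(2),s['time_s']);print(Rn.from_quat(s['ee_rot']).as_matrix().round(3))
E
```

```text
stand (array([ 0.80162042, -0.32726665,  0.08586554]), np.float64(0.5555993428797024))
[0.26637506 0.59204202 0.1781087 ] [-1.17  0.62 -0.01  1.42  0.01  1.1  -0.04] 0.1
[[-0.912  0.41  -0.001]
 [ 0.41   0.912 -0.002]
 [-0.    -0.002 -1.   ]]invalid input at $[0]: expected keys x, y, z, ax, ay, az
invalid input at $[0]: expected keys x, y, z, ax, ay, az
```

View pics/w1.png

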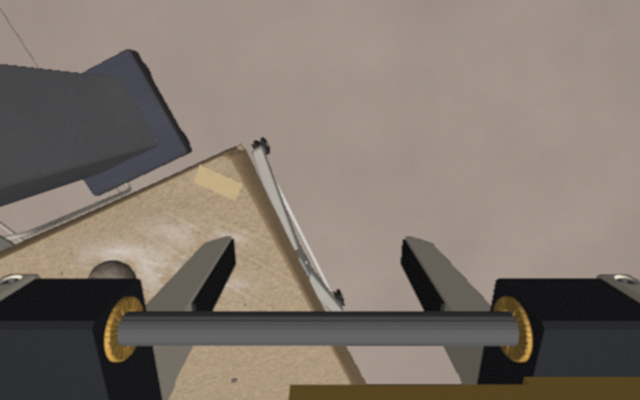

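The picture shows only the table's corner and the fingers (tips near row 245): the useful view lies ahead of the tool (+tool x). The move was refused because all six keys are needed.

```bash
python3 -m inch '[{"x":0.016,"y":-0.046,"z":0.004,"ax":0,"ay":0,"az":-10.6},{"x":0.016,"y":-0.046,"z":0.004,"ax":0,"ay":0,"az":-10.6},{"x":0.016,"y":-0.046,"z":0.004,"ax":0,"ay":0,"az":-10.6},{"x":0.016,"y":-0.046,"z":0.004,"ax":0,"ay":0,"az":-10.6},{"x":0.016,"y":-0.046,"z":0.004,"ax":0,"ay":0,"az":-10.6},{"x":0.016,"y":-0.046,"z":0.004,"ax":0,"ay":0,"az":-10.6},{"x":0.016,"y":-0.046,"z":0.004,"ax":0,"ay":0,"az":-10.6},{"x":0.016,"y":-0.046,"z":0.004,"ax":0,"ay":0,"az":-10.6},{"x":0.016,"y":-0.046,"z":0.004,"ax":0,"ay":0,"az":-10.6},{"x":0.016,"y":-0.046,"z":0.004,"ax":0,"ay":0,"az":-10.6},{"x":0.016,"y":-0.046,"z":0.004,"ax":0,"ay":0,"az":-10.6},{"x":0.016,"y":-0.046,"z":0.004,"ax":0,"ay":0,"az":-10.6}]' 1; python3 -m inch '[{"x":0,"y":0,"z":0,"ax":0,"ay":0,"az":-8.8},{"x":0,"y":0,"z":0,"ax":0,"ay":0,"az":0},{"x":0,"y":0,"z":0,"ax":0,"ay":0,"az":0}]'
cat > look.py <<'E'
import sys,cv2,json
from h import *
n=sys.argv[1];s=status.state();im=vision.camera('wrist');cv2.imwrite(f'pics/{n}.png',im[:,:,::-1])
json.dump({k:np.array(s[k]).tolist() for k in('ee_pos','ee_rot')},open(n+'.json','w'))
print(s['ee_pos'],s['qpos'].round(2),s['time_s']);print(Rn.from_quat(s['ee_rot']).as_matrix().round(3))
E
python3 look.py w2
```

```text
time_s: 1.65
ee_pos: [0.4588, 0.0395, 0.2273]
ee_rot: [0.97, 0.244, 0.0, -0.0]
contact_force: [0.9, -0.2, -0.3]
grip_width: 0.0928
finger_force: 0.0
time_s: 2.02
ee_pos: [0.4583, 0.0417, 0.2269]
ee_rot: [0.985, 0.174, -0.0, -0.0]
contact_force: [-0.2, -0.2, 0.5]
grip_width: 0.0931
finger_force: 0.0
[0.45829327 0.04165187 0.22688472] [-0.67  0.32  0.72  1.89 -0.25  1.02 -1.07] 2.025
[[ 0.94   0.342 -0.001]
 [ 0.342 -0.94   0.   ]
 [-0.001 -0.001 -1.   ]]
```

View pics/w2.png

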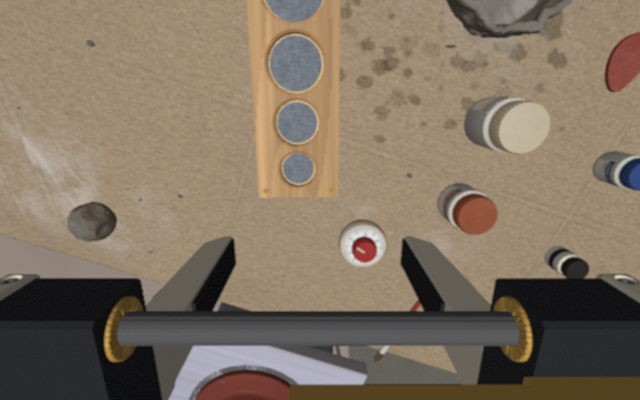

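The wrist view shows the wells xs (298,168), s (297,123), m (296,63), with l cut off at the top; lids of large (525,127), medium (473,212) and tiny (574,265), small cut off at the right edge; the block is square to the tool.

```bash
cat >> h.py <<'E'
import json
wm=lambda n:wristm(json.load(open(n+'.json')))
A,B=vision.camera_model('scene'),vision.camera_model('side')
f=lambda p,o:(np.array(p)+.5)/4-.5+o
fa=lambda p:(A,f(p,[220,160]));fb=lambda p:(B,f(p,[235,150]))
E
python3 - <<'E'
from h import *
W=wm('w2')
D=dict(L=((297,143),(325,108),(525,127),.082),M=((338,88),(478,130),(473,212),.068),T=((150,58),(535,77),(574,265),.0445),
wxs=((624,167),(484,346),(298,168.5),.022),ws=((636,212),(386,356),(297.5,123),.022),wm=((650,269),(269,368),(296,63.5),.022))
for k,(a,b,w,z) in D.items():
    X,e=tri([fa(a),fb(b),(W,np.array(w))]);print(k,X.round(4),round(e,2),'wrist',ray(W,w,z).round(4),'w+scene',tri([fa(a),(W,np.array(w))])[0].round(4),'w+side',tri([fb(b),(W,np.array(w))])[0].round(4))
E
```

```text
L [ 0.5841 -0.1454  0.0816] 0.9 wrist [ 0.5843 -0.1454  0.082 ] w+scene [ 0.5843 -0.1449  0.0824] w+side [ 0.5843 -0.1465  0.0804]
M [ 0.4777 -0.1496  0.0657] 1.46 wrist [ 0.4787 -0.1472  0.068 ] w+scene [ 0.4781 -0.1501  0.0641] w+side [ 0.4779 -0.1474  0.0682]
T [ 0.4532 -0.3252  0.0427] 1.47 wrist [ 0.4547 -0.3223  0.0445] w+scene [ 0.4543 -0.3239  0.0437] w+side [ 0.4532 -0.3257  0.0416]
wxs [0.4459 0.0644 0.0199] 0.83 wrist [0.4472 0.0642 0.022 ] w+scene [0.4473 0.0645 0.0228] w+side [0.4459 0.064  0.0187]
ws [0.5003 0.0839 0.0194] 0.94 wrist [0.5008 0.0833 0.022 ] w+scene [0.5006 0.0839 0.0206] w+side [0.5004 0.0834 0.0185]
wm [0.5646 0.1078 0.0192] 0.74 wrist [0.5645 0.1072 0.022 ] w+scene [0.5646 0.1077 0.0199] w+side [0.5648 0.1075 0.0185]
```

```bash
python3 -m inch '[{"x":-0.004,"y":-0.044,"z":0,"ax":0,"ay":0,"az":0},{"x":-0.004,"y":-0.044,"z":0,"ax":0,"ay":0,"az":0},{"x":-0.004,"y":-0.044,"z":0,"ax":0,"ay":0,"az":0},{"x":-0.004,"y":-0.044,"z":0,"ax":0,"ay":0,"az":0},{"x":-0.004,"y":-0.044,"z":0,"ax":0,"ay":0,"az":0},{"x":-0.004,"y":-0.044,"z":0,"ax":0,"ay":0,"az":0},{"x":-0.004,"y":-0.044,"z":0,"ax":0,"ay":0,"az":0},{"x":-0.004,"y":-0.044,"z":0,"ax":0,"ay":0,"az":0},{"x":0,"y":0,"z":0,"ax":0,"ay":0,"az":0},{"x":0,"y":0,"z":0,"ax":0,"ay":0,"az":0}]'
python3 look.py w3
```

```text
time_s: 3.32
ee_pos: [0.4271, -0.3098, 0.2268]
ee_rot: [0.985, 0.173, 0.0, -0.001]
contact_force: [0.4, 0.7, -0.5]
grip_width: 0.093
finger_force: 0.0
[ 0.42714445 -0.30979957  0.22675536] [ 0.1   0.45  0.74  1.72 -0.34  1.1  -0.28] 3.325
[[ 0.94   0.341 -0.   ]
 [ 0.341 -0.94   0.002]
 [ 0.    -0.002 -1.   ]]
```

View pics/w3.png

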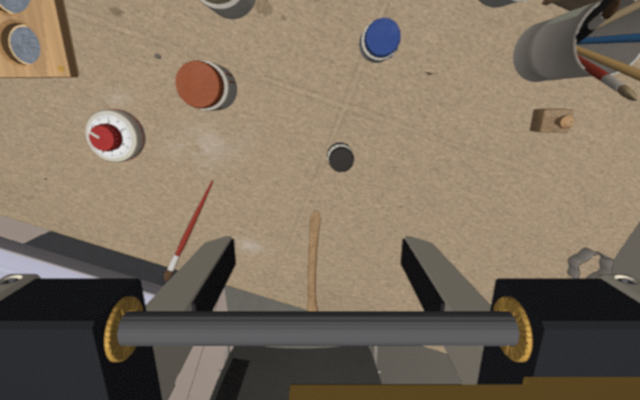

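Tiny's lid is at (341,157), small's at (382,37), medium's at (199,84).

```bash
python3 - <<'E'
from h import *
W=wm('w3');V=wm('w2')
for k,w,v,a,b,z in(('T',(341,157),(574,265),(150,58),(535,77),.0445),('S',(382,37),None,(73,133),(363,60),.056),('M',(199.5,84),(473,212),(338,88),(478,130),.068)):
    print(k,'w3',ray(W,w,z).round(4),'all',tri([fa(a),fb(b),(W,np.array(w))]+([(V,np.array(v))] if v else [])),'wr',tri([(W,np.array(w)),(V,np.array(v))])[0].round(4) if v else '')
E
```

```text
T w3 [ 0.4519 -0.3306  0.0445] all (array([ 0.45153131, -0.33049987,  0.0384848 ]), np.float64(1.7979927033890988)) wr [ 0.4516 -0.3319  0.0353]
S w3 [ 0.5864 -0.3239  0.056 ] all (array([ 0.58702715, -0.32410511,  0.05288082]), np.float64(0.36848004000552237)) wr 
M w3 [ 0.4764 -0.1591  0.068 ] all (array([ 0.47591629, -0.15500231,  0.059015  ]), np.float64(2.5239965983890613)) wr [ 0.476  -0.1548  0.0551]
```

```bash
python3 -m inch '[{"x":0.0125,"y":-0.0105,"z":-0.03,"ax":0,"ay":0,"az":0},{"x":0.0125,"y":-0.0105,"z":-0.03,"ax":0,"ay":0,"az":0},{"x":0,"y":0,"z":-0.04,"ax":0,"ay":0,"az":0},{"x":0,"y":0,"z":-0.04,"ax":0,"ay":0,"az":0},{"x":0,"y":0,"z":-0.03,"ax":0,"ay":0,"az":0},{"x":0,"y":0,"z":-0.02,"ax":0,"ay":0,"az":0},{"x":0,"y":0,"z":-0.01,"ax":0,"ay":0,"az":0},{"x":0,"y":0,"z":0,"ax":0,"ay":0,"az":0},{"x":0,"y":0,"z":0,"ax":0,"ay":0,"az":0}]'
python3 look.py w4
```

```text
time_s: 4.5
ee_pos: [0.4525, -0.3324, 0.0281]
ee_rot: [0.985, 0.172, 0.001, 0.001]
contact_force: [-0.3, -0.3, -0.0]
grip_width: 0.0932
finger_force: 0.0
[ 0.45246408 -0.33240155  0.02806507] [ 0.25  0.73  0.55  1.85 -0.57  0.71 -0.09] 4.5
[[ 0.941  0.339  0.002]
 [ 0.339 -0.941 -0.001]
 [ 0.001  0.001 -1.   ]]
```

View pics/w4.png

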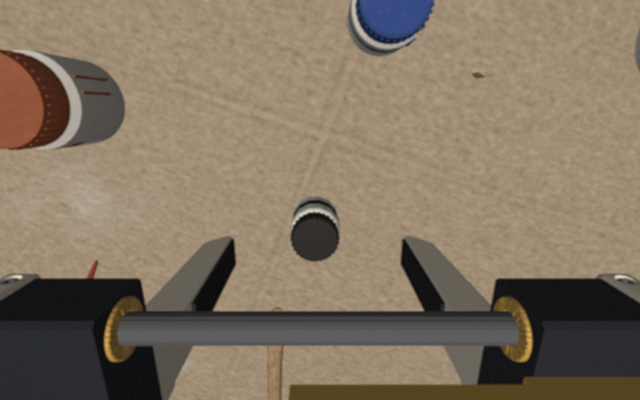

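Tiny jar is midway between the fingers, lid centre (315,237). I'll check its position against the TCP.

```bash
python3 - <<'E'
from h import *
W=wm('w4');print(ray(W,(315,237),.0445)); print(ray(W,(395,9),.056))
print(tri([(W,np.array((315,237.))),(wm('w3'),np.array((341,157.)))]))
E
```

```text
[ 0.45108544 -0.33150781  0.0445    ]
[ 0.58181039 -0.32590432  0.056     ]
(array([ 0.45236786, -0.33089487,  0.04761241]), np.float64(0.5071382413725019))
```

```bash
python3 -m inch '[{"x":-0.001,"y":0,"z":-0.006,"ax":0,"ay":0,"az":0},{"x":0,"y":0,"z":-0.006,"ax":0,"ay":0,"az":0},{"x":0,"y":0,"z":0,"ax":0,"ay":0,"az":0}]'
python3 -m inch '[{"x":0,"y":0,"z":0,"ax":0,"ay":0,"az":0},{"x":0,"y":0,"z":0,"ax":0,"ay":0,"az":0},{"x":0,"y":0,"z":0,"ax":0,"ay":0,"az":0},{"x":0,"y":0,"z":0,"ax":0,"ay":0,"az":0},{"x":0,"y":0,"z":0,"ax":0,"ay":0,"az":0},{"x":0,"y":0,"z":0,"ax":0,"ay":0,"az":0},{"x":0,"y":0,"z":0,"ax":0,"ay":0,"az":0},{"x":0,"y":0,"z":0,"ax":0,"ay":0,"az":0}]' 0 20
```

```text
time_s: 4.92
ee_pos: [0.4503, -0.3319, 0.0145]
ee_rot: [0.985, 0.172, -0.0, -0.001]
contact_force: [0.5, 0.2, 0.3]
grip_width: 0.093
finger_force: 0.0
time_s: 5.92
ee_pos: [0.4507, -0.3323, 0.0151]
ee_rot: [0.985, 0.172, 0.0, -0.0]
contact_force: [0.5, 0.1, 0.1]
grip_width: 0.0176
finger_force: 0.0
```

Width 17.6 mm with no force means the jar isn't held, so I'll look.

```bash
python3 look.py w5
```

```text
[ 0.45067316 -0.33226641  0.01514867] [ 0.26  0.75  0.54  1.86 -0.58  0.69 -0.08] 5.925
[[ 0.941  0.338  0.   ]
 [ 0.338 -0.941  0.   ]
 [ 0.    -0.    -1.   ]]
```

View pics/w5.png

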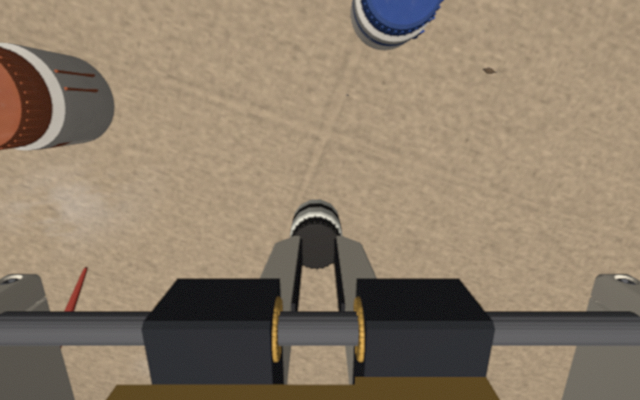

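The jar still stands, lid at (316,243), with the fingers drawn over it: they seem to have shut above the lid. So the real tips are about 40 mm above the reported TCP. I'll check with the fixed cameras.

```bash
python3 - <<'E'
from h import *;import cv2
o=[]
for n,x,y in(('scene',215,120),('side',320,90)):
    im=vision.camera(n)[:,:,::-1];cv2.imwrite(f'pics/{n}1.png',im);o.append(cv2.resize(im[y:y+75,x:x+100],None,fx=4,fy=4,interpolation=cv2.INTER_CUBIC))
cv2.imwrite('pics/two.png',np.hstack(o))
T=status.state()['ee_pos']
for m in(A,B):print(proj(m,T),proj(m,T+[0,0,.04]))
E
```

```text
[256.96418736 181.86436094] [255.97038413 171.25183064]
[367.63817416 176.57794   ] [367.99976098 164.88508853]
```

View pics/two.png

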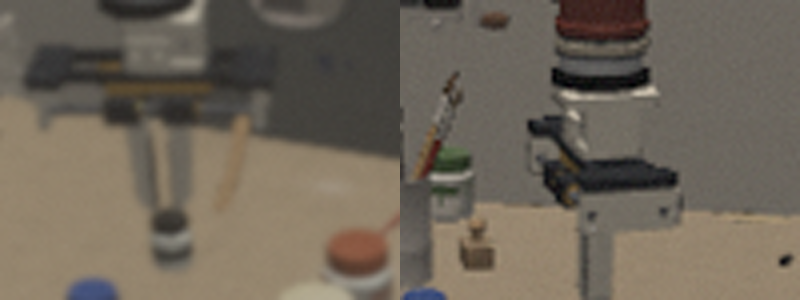

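The scene camera puts the fingertips at row ≈172, just at the lid's top. So the tips really are about 40 mm above the reported TCP, and two wrist-view estimates agree. I'll reopen and go 37 mm lower.

```bash
python3 -m inch '[{"x":0,"y":0,"z":0,"ax":0,"ay":0,"az":0},{"x":0,"y":0,"z":0,"ax":0,"ay":0,"az":0},{"x":0,"y":0,"z":0,"ax":0,"ay":0,"az":0},{"x":0,"y":0,"z":0,"ax":0,"ay":0,"az":0},{"x":0,"y":0,"z":0,"ax":0,"ay":0,"az":0},{"x":0,"y":0,"z":0,"ax":0,"ay":0,"az":0}]' 0.8
python3 -m inch '[{"x":0,"y":0,"z":-0.007,"ax":0,"ay":0,"az":0},{"x":0,"y":0,"z":-0.01,"ax":0,"ay":0,"az":0},{"x":0,"y":0,"z":-0.01,"ax":0,"ay":0,"az":0},{"x":0,"y":0,"z":-0.01,"ax":0,"ay":0,"az":0},{"x":0,"y":0,"z":0,"ax":0,"ay":0,"az":0},{"x":0,"y":0,"z":0,"ax":0,"ay":0,"az":0}]' 0.8
```

```text
time_s: 6.82
ee_pos: [0.4507, -0.3322, 0.0151]
ee_rot: [0.985, 0.172, -0.0, -0.0]
contact_force: [-0.6, 0.3, 0.0]
grip_width: 0.0613
finger_force: 0.0
time_s: 7.58
ee_pos: [0.4507, -0.3325, -0.0218]
ee_rot: [0.985, 0.172, 0.0, 0.0]
contact_force: [-0.9, -0.2, 0.6]
grip_width: 0.0745
finger_force: 0.0
```

```bash
python3 -m inch '[{"x":0,"y":0,"z":0,"ax":0,"ay":0,"az":0},{"x":0,"y":0,"z":0,"ax":0,"ay":0,"az":0},{"x":0,"y":0,"z":0,"ax":0,"ay":0,"az":0},{"x":0,"y":0,"z":0,"ax":0,"ay":0,"az":0},{"x":0,"y":0,"z":0,"ax":0,"ay":0,"az":0},{"x":0,"y":0,"z":0,"ax":0,"ay":0,"az":0},{"x":0,"y":0,"z":0,"ax":0,"ay":0,"az":0}]' 0 15
```

```text
time_s: 8.45
ee_pos: [0.4507, -0.3322, -0.0218]
ee_rot: [0.985, 0.172, 0.0, -0.0]
contact_force: [-0.2, 0.4, 1.5]
grip_width: 0.0329
finger_force: 15.0
```

```bash
python3 -m inch '[{"x":0,"y":0,"z":0.03,"ax":0,"ay":0,"az":0},{"x":0,"y":0,"z":0.045,"ax":0,"ay":0,"az":0},{"x":0,"y":0,"z":0.045,"ax":0,"ay":0,"az":0},{"x":0,"y":0.03,"z":0,"ax":0,"ay":0,"az":0},{"x":0,"y":0.055,"z":0,"ax":0,"ay":0,"az":0},{"x":-0.001,"y":0.055,"z":0,"ax":0,"ay":0,"az":0},{"x":-0.001,"y":0.055,"z":0,"ax":0,"ay":0,"az":0},{"x":-0.001,"y":0.055,"z":0,"ax":0,"ay":0,"az":0},{"x":-0.001,"y":0.055,"z":0,"ax":0,"ay":0,"az":0},{"x":0,"y":0.055,"z":0,"ax":0,"ay":0,"az":0},{"x":0,"y":0.0365,"z":0,"ax":0,"ay":0,"az":0},{"x":0,"y":0,"z":0,"ax":0,"ay":0,"az":0}]'
python3 -m inch '[{"x":0,"y":0,"z":0,"ax":0,"ay":0,"az":0},{"x":0,"y":0,"z":0,"ax":0,"ay":0,"az":0}]'
python3 look.py w6
```

```text
time_s: 9.95
ee_pos: [0.4462, 0.0678, 0.0977]
ee_rot: [0.985, 0.175, -0.0, -0.001]
contact_force: [0.5, -0.6, -0.7]
grip_width: 0.033
finger_force: 15.0
time_s: 10.2
ee_pos: [0.4467, 0.0626, 0.0983]
ee_rot: [0.985, 0.17, 0.0, 0.0]
contact_force: [-0.7, -0.8, -0.6]
grip_width: 0.0329
finger_force: 15.0
[0.44673486 0.06260096 0.09830758] [-0.68  0.52  0.72  2.09 -0.52  0.72 -0.86] 10.2
[[ 0.942  0.336  0.   ]
 [ 0.336 -0.942 -0.001]
 [ 0.     0.001 -1.   ]]
```

View pics/w6.png

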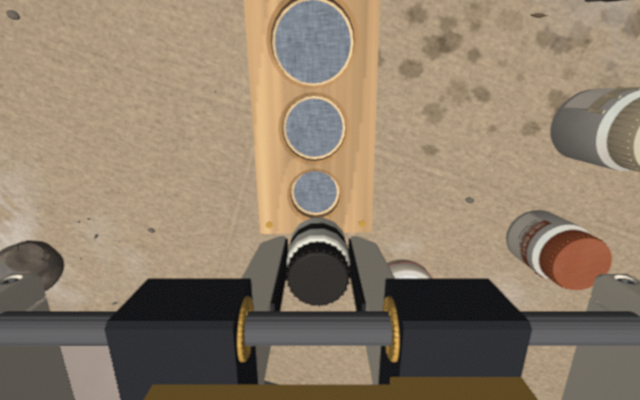

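The tiny jar is held straight, lid (318,278); well mouths at xs (315,192), s (315,127), m (313,41).

```bash
python3 - <<'E'
from h import *
W=wm('w6');V=wm('w2')
print('jar',ray(W,(318,278),.1646))
for k,w,v in(('xs',(315,192),(298,168.5)),('s',(315,127),(297.5,123)),('m',(313,41),(296,63.5))):
    print(k,ray(W,w,.022).round(4),tri([(W,np.array(w)),(V,np.array(v))]))
s=status.state();print(s['ee_pos'])
E
```

```text
jar [0.44629694 0.06190483 0.1646    ]
xs [0.4483 0.0652 0.022 ] (array([0.44383401, 0.06385849, 0.00560032]), np.float64(0.10782834775318406))
s [0.5023 0.0844 0.022 ] (array([0.50037083, 0.08400783, 0.00381296]), np.float64(0.8128998737984716))
m [0.5644 0.1081 0.022 ] (array([0.56501877, 0.10815501, 0.01725127]), np.float64(0.3923317813184326))
[0.44673769 0.06269533 0.09829669]
```

```bash
python3 -m inch '[{"x":0.001,"y":0.002,"z":-0.015,"ax":0,"ay":0,"az":0},{"x":0,"y":0,"z":-0.03,"ax":0,"ay":0,"az":0},{"x":0,"y":0,"z":-0.03,"ax":0,"ay":0,"az":0},{"x":0,"y":0,"z":-0.01,"ax":0,"ay":0,"az":0},{"x":0,"y":0,"z":0,"ax":0,"ay":0,"az":0},{"x":0,"y":0,"z":0,"ax":0,"ay":0,"az":0},{"x":0,"y":0,"z":0,"ax":0,"ay":0,"az":0}]'
```

```text
time_s: 11.12
ee_pos: [0.4484, 0.0663, 0.0139]
ee_rot: [0.985, 0.172, 0.001, -0.0]
contact_force: [-0.5, 0.3, -0.6]
grip_width: 0.0335
finger_force: 15.0
```

```bash
python3 -m inch '[{"x":-0.0005,"y":-0.001,"z":-0.01,"ax":0,"ay":0,"az":0},{"x":0,"y":0,"z":-0.01,"ax":0,"ay":0,"az":0},{"x":0,"y":0,"z":-0.003,"ax":0,"ay":0,"az":0},{"x":0,"y":0,"z":-0.002,"ax":0,"ay":0,"az":0},{"x":0,"y":0,"z":-0.0005,"ax":0,"ay":0,"az":0},{"x":0,"y":0,"z":0,"ax":0,"ay":0,"az":0}]'
python3 -m inch '[{"x":0,"y":0,"z":-0.0005,"ax":0,"ay":0,"az":0},{"x":0,"y":0,"z":-0.0005,"ax":0,"ay":0,"az":0},{"x":0,"y":0,"z":0,"ax":0,"ay":0,"az":0}]'
```

```text
time_s: 11.88
ee_pos: [0.4473, 0.0652, -0.0123]
ee_rot: [0.985, 0.172, 0.0, -0.0]
contact_force: [-0.5, 0.5, -0.4]
grip_width: 0.0329
finger_force: 15.0
time_s: 12.25
ee_pos: [0.4474, 0.0653, -0.0129]
ee_rot: [0.985, 0.172, 0.0, -0.0]
contact_force: [-0.5, -0.3, 5.2]
grip_width: 0.0331
finger_force: 15.0
```

Contact with the well floor at exactly 9 mm above the table level. Release and go to the small jar.

```bash
python3 -m inch '[{"x":0,"y":0,"z":0,"ax":0,"ay":0,"az":0},{"x":0,"y":0,"z":0,"ax":0,"ay":0,"az":0},{"x":0,"y":0,"z":0,"ax":0,"ay":0,"az":0},{"x":0,"y":0,"z":0,"ax":0,"ay":0,"az":0},{"x":0,"y":0,"z":0.01,"ax":0,"ay":0,"az":0},{"x":0,"y":0,"z":0.02,"ax":0,"ay":0,"az":0},{"x":0,"y":0,"z":0.04,"ax":0,"ay":0,"az":0},{"x":0,"y":0,"z":0.05,"ax":0,"ay":0,"az":0}]' 0.7
python3 -m inch '[{"x":0.0174,"y":-0.048,"z":0,"ax":0,"ay":0,"az":0},{"x":0.0174,"y":-0.048,"z":0,"ax":0,"ay":0,"az":0},{"x":0.0174,"y":-0.048,"z":0,"ax":0,"ay":0,"az":0},{"x":0.0174,"y":-0.048,"z":0,"ax":0,"ay":0,"az":0},{"x":0.0174,"y":-0.048,"z":0,"ax":0,"ay":0,"az":0},{"x":0.0174,"y":-0.048,"z":0,"ax":0,"ay":0,"az":0},{"x":0.0174,"y":-0.048,"z":0,"ax":0,"ay":0,"az":0},{"x":0.0174,"y":-0.053,"z":0,"ax":0,"ay":0,"az":0},{"x":0,"y":0,"z":0,"ax":0,"ay":0,"az":0},{"x":0,"y":0,"z":0,"ax":0,"ay":0,"az":0}]' 1
python3 look.py w7
python3 - <<'E'
from h import *;import cv2
W=wm('w7');im=cv2.imread('pics/w7.png');h=cv2.cvtColor(im,cv2.COLOR_BGR2HSV)
m=cv2.inRange(h,(105,120,30),(130,255,255));n,_,st,c=cv2.connectedComponentsWithStats(m);print([(st[i].tolist(),c[i]) for i in range(1,n) if st[i][4]>200])
print(proj(W,np.array([.5865,-.324,.056])))
E
```

```text
time_s: 13.25
ee_pos: [0.4463, 0.0651, 0.1079]
ee_rot: [0.985, 0.172, -0.001, 0.0]
contact_force: [1.0, 0.4, 0.8]
grip_width: 0.0651
finger_force: 0.0
time_s: 14.5
ee_pos: [0.586, -0.323, 0.1066]
ee_rot: [0.985, 0.172, -0.0, -0.001]
contact_force: [-0.5, 0.8, 0.2]
grip_width: 0.0932
finger_force: 0.0
[ 0.58602299 -0.32296952  0.10661001] [ 0.13  0.79  0.64  1.46 -0.51  1.06 -0.34] 14.5
[[ 0.941  0.338 -0.001]
 [ 0.338 -0.941  0.001]
 [-0.    -0.001 -1.   ]]
[([299, 178, 43, 43, 1442], array([320.25242718, 199.27184466]))]
[318.63785414 203.0412053 ]
```

View pics/w7.png

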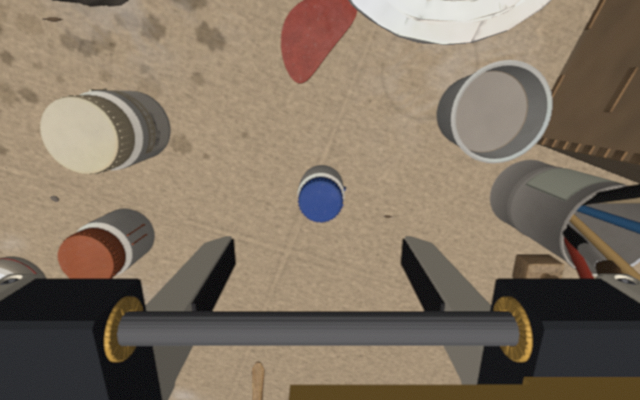

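Blue lid at (320,199), about 3 mm further ahead than predicted; fingers are clear of cups (nearest edge col ≈492). Descend and grip.

```bash
python3 -m inch '[{"x":0.0025,"y":-0.001,"z":-0.02,"ax":0,"ay":0,"az":0},{"x":0,"y":0,"z":-0.035,"ax":0,"ay":0,"az":0},{"x":0,"y":0,"z":-0.035,"ax":0,"ay":0,"az":0},{"x":0,"y":0,"z":-0.025,"ax":0,"ay":0,"az":0},{"x":0,"y":0,"z":-0.01,"ax":0,"ay":0,"az":0},{"x":0,"y":0,"z":0,"ax":0,"ay":0,"az":0},{"x":0,"y":0,"z":0,"ax":0,"ay":0,"az":0}]'
python3 -m inch '[{"x":0,"y":0,"z":0,"ax":0,"ay":0,"az":0},{"x":0,"y":0,"z":0,"ax":0,"ay":0,"az":0},{"x":0,"y":0,"z":0,"ax":0,"ay":0,"az":0},{"x":0,"y":0,"z":0,"ax":0,"ay":0,"az":0},{"x":0,"y":0,"z":0,"ax":0,"ay":0,"az":0},{"x":0,"y":0,"z":0,"ax":0,"ay":0,"az":0},{"x":0,"y":0,"z":0,"ax":0,"ay":0,"az":0}]' 0 20
python3 look.py w8
python3 - <<'E'
from h import *;import cv2
im=cv2.imread('pics/w8.png');h=cv2.cvtColor(im,cv2.COLOR_BGR2HSV)
m=cv2.inRange(h,(105,120,30),(130,255,255));n,_,st,c=cv2.connectedComponentsWithStats(m);print([(st[i].tolist(),c[i]) for i in range(1,n) if st[i][4]>200])
W=wm('w8');print(proj(W,np.array(status.state()['ee_pos'])*[1,1,0]+[0,0,.056]))
E
```

```text
time_s: 15.42
ee_pos: [0.5897, -0.3252, -0.0172]
ee_rot: [0.985, 0.172, 0.001, 0.001]
contact_force: [0.3, -0.3, 0.4]
grip_width: 0.0929
finger_force: 0.0
time_s: 16.3
ee_pos: [0.5888, -0.3248, -0.0184]
ee_rot: [0.985, 0.172, -0.0, -0.0]
contact_force: [-0.5, -0.8, -0.4]
grip_width: 0.041
finger_force: 20.0
[ 0.58883036 -0.32476002 -0.01842545] [ 0.17  0.94  0.56  1.54 -0.61  0.85 -0.26] 16.3
[[ 0.941  0.338 -0.   ]
 [ 0.338 -0.941  0.   ]
 [-0.    -0.    -1.   ]]
[([275, 240, 81, 72, 4683], array([315.99978646, 277.45590433]))]
[316.75061603 286.06779229]
```

```bash
python3 -m inch '[{"x":0,"y":0,"z":0.03,"ax":0,"ay":0,"az":0},{"x":0,"y":0,"z":0.045,"ax":0,"ay":0,"az":0},{"x":0,"y":0,"z":0.045,"ax":0,"ay":0,"az":0},{"x":-0.011,"y":0.049,"z":0,"ax":0,"ay":0,"az":0},{"x":-0.011,"y":0.053,"z":0,"ax":0,"ay":0,"az":0},{"x":-0.011,"y":0.053,"z":0,"ax":0,"ay":0,"az":0},{"x":-0.011,"y":0.053,"z":0,"ax":0,"ay":0,"az":0},{"x":-0.011,"y":0.053,"z":0,"ax":0,"ay":0,"az":0},{"x":-0.011,"y":0.053,"z":0,"ax":0,"ay":0,"az":0},{"x":-0.011,"y":0.053,"z":0,"ax":0,"ay":0,"az":0},{"x":-0.011,"y":0.042,"z":0,"ax":0,"ay":0,"az":0},{"x":0,"y":0,"z":0,"ax":0,"ay":0,"az":0}]'
python3 -m inch '[{"x":0,"y":0,"z":-0.02,"ax":0,"ay":0,"az":0},{"x":0,"y":0,"z":-0.03,"ax":0,"ay":0,"az":0},{"x":0,"y":0,"z":-0.03,"ax":0,"ay":0,"az":0},{"x":0,"y":0,"z":0,"ax":0,"ay":0,"az":0},{"x":0,"y":0,"z":0,"ax":0,"ay":0,"az":0},{"x":0,"y":0,"z":0,"ax":0,"ay":0,"az":0}]'
```

```text
time_s: 17.85
ee_pos: [0.4991, 0.0894, 0.1008]
ee_rot: [0.984, 0.176, -0.001, -0.002]
contact_force: [1.0, 0.7, -1.5]
grip_width: 0.041
finger_force: 19.9
time_s: 18.6
ee_pos: [0.502, 0.0839, 0.0229]
ee_rot: [0.985, 0.172, 0.001, 0.0]
contact_force: [0.3, -0.7, -1.1]
grip_width: 0.0408
finger_force: 19.9
```

```bash
python3 -m inch '[{"x":-0.001,"y":0,"z":-0.012,"ax":0,"ay":0,"az":0},{"x":0,"y":0,"z":-0.012,"ax":0,"ay":0,"az":0},{"x":0,"y":0,"z":-0.005,"ax":0,"ay":0,"az":0},{"x":0,"y":0,"z":-0.002,"ax":0,"ay":0,"az":0},{"x":0,"y":0,"z":-0.001,"ax":0,"ay":0,"az":0},{"x":0,"y":0,"z":0,"ax":0,"ay":0,"az":0}]'
python3 -m inch '[{"x":0,"y":0,"z":-0.0005,"ax":0,"ay":0,"az":0},{"x":0,"y":0,"z":-0.0005,"ax":0,"ay":0,"az":0},{"x":0,"y":0,"z":0,"ax":0,"ay":0,"az":0}]'
```

```text
time_s: 19.35
ee_pos: [0.4994, 0.0842, -0.0095]
ee_rot: [0.985, 0.172, -0.0, -0.001]
contact_force: [-2.6, -0.7, 5.2]
grip_width: 0.0408
finger_force: 20.0
time_s: 19.73
ee_pos: [0.4994, 0.0843, -0.0096]
ee_rot: [0.985, 0.171, -0.0, -0.001]
contact_force: [-4.0, 0.6, 13.5]
grip_width: 0.0411
finger_force: 20.1
```

```bash
python3 -m inch '[{"x":0,"y":0,"z":0.001,"ax":0,"ay":0,"az":0},{"x":0,"y":0,"z":0,"ax":0,"ay":0,"az":0},{"x":0,"y":0,"z":0,"ax":0,"ay":0,"az":0},{"x":0,"y":0,"z":0,"ax":0,"ay":0,"az":0},{"x":0,"y":0,"z":0,"ax":0,"ay":0,"az":0},{"x":0,"y":0,"z":0.01,"ax":0,"ay":0,"az":0},{"x":0,"y":0,"z":0.02,"ax":0,"ay":0,"az":0},{"x":0,"y":0,"z":0.04,"ax":0,"ay":0,"az":0},{"x":0,"y":0,"z":0.045,"ax":0,"ay":0,"az":0}]' 0.75
python3 -m inch '[{"x":-0.0045,"y":-0.048,"z":0,"ax":0,"ay":0,"az":0},{"x":-0.0045,"y":-0.048,"z":0,"ax":0,"ay":0,"az":0},{"x":-0.0045,"y":-0.048,"z":0,"ax":0,"ay":0,"az":0},{"x":-0.0045,"y":-0.048,"z":0,"ax":0,"ay":0,"az":0},{"x":-0.0045,"y":-0.048,"z":0,"ax":0,"ay":0,"az":0},{"x":0,"y":0,"z":0,"ax":0,"ay":0,"az":0},{"x":0,"y":0,"z":0,"ax":0,"ay":0,"az":0}]' 1
python3 look.py w9
python3 - <<'E'
from h import *;import cv2
W=wm('w9');im=cv2.imread('pics/w9.png');h=cv2.cvtColor(im,cv2.COLOR_BGR2HSV)
m=cv2.inRange(h,(3,130,60),(13,255,255));n,_,st,c=cv2.connectedComponentsWithStats(m);print([(st[i].tolist(),c[i]) for i in range(1,n) if st[i][4]>200])
print(proj(W,np.array([.476,-.155,.068])))
E
```

```text
time_s: 20.85
ee_pos: [0.4994, 0.0841, 0.106]
ee_rot: [0.985, 0.172, -0.001, 0.0]
contact_force: [0.7, -0.4, 0.0]
grip_width: 0.0698
finger_force: 0.0
time_s: 21.72
ee_pos: [0.4773, -0.1549, 0.1048]
ee_rot: [0.985, 0.172, 0.0, -0.001]
contact_force: [0.2, -0.0, 0.3]
grip_width: 0.0932
finger_force: 0.0
[ 0.47734922 -0.15492207  0.10480561] [-0.19  0.57  0.7   1.95 -0.5   0.8  -0.43] 21.725
[[ 0.941  0.339 -0.   ]
 [ 0.339 -0.941  0.001]
 [ 0.    -0.001 -1.   ]]
[([515, 0, 41, 27, 713], array([532.02103787,  10.00701262])), ([288, 178, 59, 60, 2725], array([317.42899083, 207.57394495])), ([252, 346, 25, 35, 231], array([263.80952381, 362.54978355]))]
[316.7286188  210.08653493]
```

View pics/w9.png

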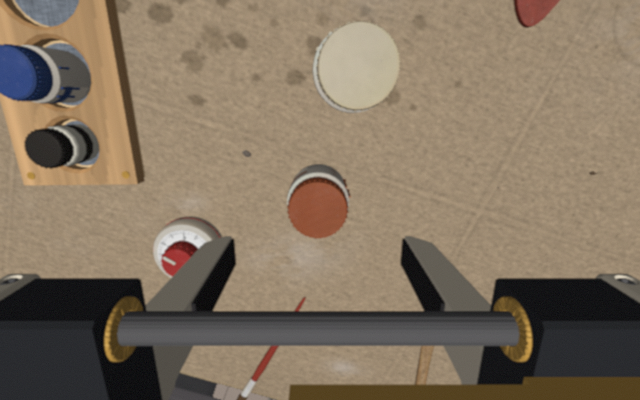

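Tiny and small stand in their wells (lids (50,147), (25,73)); medium's lid (317,207) is centred, large (357,66); the timer is outside the fingers. Descend and grip medium.

```bash
python3 -m inch '[{"x":0.001,"y":0,"z":-0.02,"ax":0,"ay":0,"az":0},{"x":0,"y":0,"z":-0.035,"ax":0,"ay":0,"az":0},{"x":0,"y":0,"z":-0.035,"ax":0,"ay":0,"az":0},{"x":0,"y":0,"z":-0.02,"ax":0,"ay":0,"az":0},{"x":0,"y":0,"z":-0.007,"ax":0,"ay":0,"az":0},{"x":0,"y":0,"z":0,"ax":0,"ay":0,"az":0},{"x":0,"y":0,"z":0,"ax":0,"ay":0,"az":0}]'
python3 -m inch '[{"x":0,"y":0,"z":0,"ax":0,"ay":0,"az":0},{"x":0,"y":0,"z":0,"ax":0,"ay":0,"az":0},{"x":0,"y":0,"z":0,"ax":0,"ay":0,"az":0},{"x":0,"y":0,"z":0,"ax":0,"ay":0,"az":0},{"x":0,"y":0,"z":0,"ax":0,"ay":0,"az":0},{"x":0,"y":0,"z":0,"ax":0,"ay":0,"az":0}]' 0 25
```

```text
time_s: 22.65
ee_pos: [0.4792, -0.1556, -0.0115]
ee_rot: [0.985, 0.172, 0.001, 0.0]
contact_force: [-0.6, 0.1, 0.5]
grip_width: 0.0927
finger_force: 0.0
time_s: 23.4
ee_pos: [0.4782, -0.1555, -0.0123]
ee_rot: [0.985, 0.172, -0.0, -0.0]
contact_force: [-1.2, 0.8, 1.2]
grip_width: 0.0526
finger_force: 25.0
```

```bash
python3 -m inch '[{"x":0,"y":0,"z":0.03,"ax":0,"ay":0,"az":0},{"x":0,"y":0,"z":0.04,"ax":0,"ay":0,"az":0},{"x":0,"y":0,"z":0.04,"ax":0,"ay":0,"az":0},{"x":0.0144,"y":0.044,"z":0,"ax":0,"ay":0,"az":0},{"x":0.0144,"y":0.044,"z":0,"ax":0,"ay":0,"az":0},{"x":0.0144,"y":0.044,"z":0,"ax":0,"ay":0,"az":0},{"x":0.0144,"y":0.044,"z":0,"ax":0,"ay":0,"az":0},{"x":0.0144,"y":0.044,"z":0,"ax":0,"ay":0,"az":0},{"x":0.0144,"y":0.043,"z":0,"ax":0,"ay":0,"az":0},{"x":0,"y":0,"z":0,"ax":0,"ay":0,"az":0},{"x":0,"y":0,"z":0,"ax":0,"ay":0,"az":0}]'
python3 -m inch '[{"x":0,"y":0,"z":-0.025,"ax":0,"ay":0,"az":0},{"x":0,"y":0,"z":-0.03,"ax":0,"ay":0,"az":0},{"x":0,"y":0,"z":-0.015,"ax":0,"ay":0,"az":0},{"x":0,"y":0,"z":0,"ax":0,"ay":0,"az":0},{"x":0,"y":0,"z":0,"ax":0,"ay":0,"az":0},{"x":0,"y":0,"z":0,"ax":0,"ay":0,"az":0}]'
```

```text
time_s: 24.78
ee_pos: [0.5641, 0.1065, 0.0971]
ee_rot: [0.985, 0.172, -0.001, 0.001]
contact_force: [0.5, -0.2, -2.0]
grip_width: 0.0529
finger_force: 25.0
time_s: 25.52
ee_pos: [0.5657, 0.1071, 0.0287]
ee_rot: [0.985, 0.172, 0.001, 0.0]
contact_force: [-0.6, 0.0, -1.2]
grip_width: 0.0524
finger_force: 25.0
```

```bash
python3 -m inch '[{"x":-0.0005,"y":0.001,"z":-0.012,"ax":0,"ay":0,"az":0},{"x":0,"y":0,"z":-0.012,"ax":0,"ay":0,"az":0},{"x":0,"y":0,"z":-0.004,"ax":0,"ay":0,"az":0},{"x":0,"y":0,"z":-0.002,"ax":0,"ay":0,"az":0},{"x":0,"y":0,"z":-0.001,"ax":0,"ay":0,"az":0},{"x":0,"y":0,"z":0,"ax":0,"ay":0,"az":0}]'
python3 -m inch '[{"x":0,"y":0,"z":-0.0005,"ax":0,"ay":0,"az":0},{"x":0,"y":0,"z":-0.0005,"ax":0,"ay":0,"az":0},{"x":0,"y":0,"z":0,"ax":0,"ay":0,"az":0}]'
```

```text
time_s: 26.28
ee_pos: [0.5645, 0.1082, -0.0031]
ee_rot: [0.985, 0.172, 0.0, 0.0]
contact_force: [-0.2, -0.8, -2.0]
grip_width: 0.0526
finger_force: 25.0
time_s: 26.65
ee_pos: [0.5647, 0.1082, -0.0033]
ee_rot: [0.985, 0.172, 0.001, -0.0]
contact_force: [-1.7, 0.1, 5.2]
grip_width: 0.053
finger_force: 25.0
```

```bash
python3 -m inch '[{"x":0,"y":0,"z":0,"ax":0,"ay":0,"az":0},{"x":0,"y":0,"z":0,"ax":0,"ay":0,"az":0},{"x":0,"y":0,"z":0,"ax":0,"ay":0,"az":0},{"x":0,"y":0,"z":0,"ax":0,"ay":0,"az":0},{"x":0,"y":0,"z":0.01,"ax":0,"ay":0,"az":0},{"x":0,"y":0,"z":0.02,"ax":0,"ay":0,"az":0},{"x":0,"y":0,"z":0.04,"ax":0,"ay":0,"az":0},{"x":0,"y":0,"z":0.045,"ax":0,"ay":0,"az":0}]' 0.88
python3 -m inch '[{"x":0.0038,"y":-0.05,"z":0,"ax":0,"ay":0,"az":0},{"x":0.0038,"y":-0.051,"z":0,"ax":0,"ay":0,"az":0},{"x":0.0038,"y":-0.051,"z":0,"ax":0,"ay":0,"az":0},{"x":0.0038,"y":-0.051,"z":0,"ax":0,"ay":0,"az":0},{"x":0.0038,"y":-0.05,"z":0,"ax":0,"ay":0,"az":0},{"x":0,"y":0,"z":0,"ax":0,"ay":0,"az":0},{"x":0,"y":0,"z":0,"ax":0,"ay":0,"az":0}]' 1
python3 look.py w10
python3 - <<'E'
from h import *;import cv2
W=wm('w10');im=cv2.imread('pics/w10.png');h=cv2.cvtColor(im,cv2.COLOR_BGR2HSV)
print(h[205,318],h[150,400])
m=cv2.inRange(h,(20,20,150),(32,110,255));n,_,st,c=cv2.connectedComponentsWithStats(m);print([(st[i].tolist(),c[i]) for i in range(1,n) if st[i][4]>600])
print(proj(W,np.array([.584,-.145,.082])),proj(W,np.array([.6402,.1352,.022])))
m=cv2.inRange(h,(95,20,60),(120,120,255));n,_,st,c=cv2.connectedComponentsWithStats(m);print([(st[i].tolist(),c[i]) for i in range(1,n) if st[i][4]>400])
E
```

```text
time_s: 27.65
ee_pos: [0.5639, 0.1081, 0.112]
ee_rot: [0.985, 0.172, -0.0, 0.0]
contact_force: [2.0, 0.6, -0.3]
grip_width: 0.0819
finger_force: 0.0
time_s: 28.52
ee_pos: [0.5833, -0.144, 0.1108]
ee_rot: [0.985, 0.172, 0.0, -0.001]
contact_force: [-0.2, 0.3, -0.8]
grip_width: 0.0931
finger_force: 0.0
[ 0.58329157 -0.14400449  0.11083572] [-0.2   0.7   0.69  1.67 -0.53  0.97 -0.54] 28.525
[[ 0.941  0.338  0.   ]
 [ 0.338 -0.941  0.001]
 [ 0.001 -0.001 -1.   ]]
[ 21  42 198] [ 17  68 154]
[([283, 179, 72, 65, 3545], array([318.96925247, 210.92919605]))]
[318.73578917 211.46433511] [15.7675434 13.5613829]
[([0, 0, 63, 61, 3305], array([30.4096823 , 26.96944024]))]
```

Large lid centre is right where predicted. Descend and grip.

```bash
python3 -m inch '[{"x":0.0005,"y":-0.001,"z":-0.02,"ax":0,"ay":0,"az":0},{"x":0,"y":0,"z":-0.035,"ax":0,"ay":0,"az":0},{"x":0,"y":0,"z":-0.035,"ax":0,"ay":0,"az":0},{"x":0,"y":0,"z":-0.02,"ax":0,"ay":0,"az":0},{"x":0,"y":0,"z":-0.007,"ax":0,"ay":0,"az":0},{"x":0,"y":0,"z":0,"ax":0,"ay":0,"az":0},{"x":0,"y":0,"z":0,"ax":0,"ay":0,"az":0}]'
python3 -m inch '[{"x":0,"y":0,"z":0,"ax":0,"ay":0,"az":0},{"x":0,"y":0,"z":0,"ax":0,"ay":0,"az":0},{"x":0,"y":0,"z":0,"ax":0,"ay":0,"az":0},{"x":0,"y":0,"z":0,"ax":0,"ay":0,"az":0},{"x":0,"y":0,"z":0,"ax":0,"ay":0,"az":0},{"x":0,"y":0,"z":0,"ax":0,"ay":0,"az":0}]' 0 30
```

```text
time_s: 29.45
ee_pos: [0.5848, -0.1462, -0.0051]
ee_rot: [0.985, 0.172, 0.001, 0.001]
contact_force: [-0.9, -0.2, -0.3]
grip_width: 0.0928
finger_force: 0.0
time_s: 30.2
ee_pos: [0.5837, -0.1456, -0.0063]
ee_rot: [0.985, 0.172, -0.0, -0.0]
contact_force: [-0.3, 0.9, 2.1]
grip_width: 0.0603
finger_force: 30.0
```

```bash
python3 -m inch '[{"x":0,"y":0,"z":0.03,"ax":0,"ay":0,"az":0},{"x":0,"y":0,"z":0.04,"ax":0,"ay":0,"az":0},{"x":0,"y":0,"z":0.04,"ax":0,"ay":0,"az":0},{"x":0.0094,"y":0.046,"z":0,"ax":0,"ay":0,"az":0},{"x":0.0094,"y":0.047,"z":0,"ax":0,"ay":0,"az":0},{"x":0.0094,"y":0.047,"z":0,"ax":0,"ay":0,"az":0},{"x":0.0094,"y":0.047,"z":0,"ax":0,"ay":0,"az":0},{"x":0.0094,"y":0.047,"z":0,"ax":0,"ay":0,"az":0},{"x":0.0094,"y":0.047,"z":0,"ax":0,"ay":0,"az":0},{"x":0,"y":0,"z":0,"ax":0,"ay":0,"az":0},{"x":0,"y":0,"z":0,"ax":0,"ay":0,"az":0}]'
python3 -m inch '[{"x":0,"y":0,"z":-0.025,"ax":0,"ay":0,"az":0},{"x":0,"y":0,"z":-0.03,"ax":0,"ay":0,"az":0},{"x":0,"y":0,"z":-0.015,"ax":0,"ay":0,"az":0},{"x":0,"y":0,"z":0,"ax":0,"ay":0,"az":0},{"x":0,"y":0,"z":0,"ax":0,"ay":0,"az":0},{"x":0,"y":0,"z":0,"ax":0,"ay":0,"az":0}]'
```

```text
time_s: 31.58
ee_pos: [0.6393, 0.1345, 0.1026]
ee_rot: [0.985, 0.172, -0.001, 0.001]
contact_force: [-0.3, -0.4, -2.9]
grip_width: 0.0609
finger_force: 30.0
time_s: 32.33
ee_pos: [0.6412, 0.1351, 0.035]
ee_rot: [0.985, 0.172, 0.001, 0.0]
contact_force: [-0.0, 0.2, -3.1]
grip_width: 0.0609
finger_force: 30.0
```

```bash
python3 -m inch '[{"x":-0.0005,"y":0,"z":-0.012,"ax":0,"ay":0,"az":0},{"x":0,"y":0,"z":-0.012,"ax":0,"ay":0,"az":0},{"x":0,"y":0,"z":-0.004,"ax":0,"ay":0,"az":0},{"x":0,"y":0,"z":-0.002,"ax":0,"ay":0,"az":0},{"x":0,"y":0,"z":-0.001,"ax":0,"ay":0,"az":0},{"x":0,"y":0,"z":0,"ax":0,"ay":0,"az":0}]'
python3 -m inch '[{"x":0,"y":0,"z":-0.0005,"ax":0,"ay":0,"az":0},{"x":0,"y":0,"z":-0.0005,"ax":0,"ay":0,"az":0},{"x":0,"y":0,"z":0,"ax":0,"ay":0,"az":0}]'
```

```text
time_s: 33.08
ee_pos: [0.64, 0.1352, 0.0029]
ee_rot: [0.985, 0.172, 0.0, 0.0]
contact_force: [-0.0, 0.5, -3.7]
grip_width: 0.0608
finger_force: 30.0
time_s: 33.45
ee_pos: [0.6401, 0.1352, 0.0027]
ee_rot: [0.985, 0.172, 0.001, -0.0]
contact_force: [-0.8, -0.5, 5.0]
grip_width: 0.0608
finger_force: 30.0
```

```bash
python3 -m inch '[{"x":0,"y":0,"z":0,"ax":0,"ay":0,"az":0},{"x":0,"y":0,"z":0,"ax":0,"ay":0,"az":0},{"x":0,"y":0,"z":0,"ax":0,"ay":0,"az":0},{"x":0,"y":0,"z":0,"ax":0,"ay":0,"az":0},{"x":0,"y":0,"z":0.01,"ax":0,"ay":0,"az":0},{"x":0,"y":0,"z":0.02,"ax":0,"ay":0,"az":0},{"x":0,"y":0,"z":0.04,"ax":0,"ay":0,"az":0},{"x":0,"y":0,"z":0.05,"ax":0,"ay":0,"az":0},{"x":0,"y":0,"z":0.05,"ax":0,"ay":0,"az":0}]' 0.95
python3 -m inch '[{"x":-0.03,"y":0.03,"z":0.02,"ax":0,"ay":0,"az":0},{"x":-0.03,"y":0.04,"z":0.02,"ax":0,"ay":0,"az":0},{"x":-0.03,"y":0.04,"z":0,"ax":0,"ay":0,"az":0},{"x":-0.03,"y":0.04,"z":0,"ax":0,"ay":0,"az":0},{"x":-0.02,"y":0.04,"z":0,"ax":0,"ay":0,"az":0},{"x":0,"y":0.04,"z":0,"ax":0,"ay":0,"az":0},{"x":0,"y":0,"z":0,"ax":0,"ay":0,"az":0},{"x":0,"y":0,"z":0,"ax":0,"ay":0,"az":0}]'
python3 - <<'E'
from h import *;import cv2
o=[]
for n,x,y in(('scene',270,160),('side',235,150)):
    im=vision.camera(n)[:,:,::-1];cv2.imwrite(f'pics/{n}2.png',im);o.append(cv2.resize(im[y:y+110,x:x+150+50*(n=='side')],None,fx=4 if n=='side' else 5.3333,fy=4,interpolation=cv2.INTER_CUBIC)[:300 if 0 else None])
o=[cv2.resize(i,(800,440)) for i in o];v=np.vstack(o);cv2.imwrite('pics/end.png',cv2.resize(v,(545,600)))
E
```

```text
time_s: 34.58
ee_pos: [0.6399, 0.1349, 0.175]
ee_rot: [0.985, 0.171, 0.001, 0.0]
contact_force: [0.6, 0.7, 0.3]
grip_width: 0.0882
finger_force: 0.0
time_s: 35.58
ee_pos: [0.5003, 0.364, 0.2128]
ee_rot: [0.985, 0.171, 0.001, 0.0]
contact_force: [1.0, -0.9, 0.7]
grip_width: 0.0879
finger_force: 0.0
```

View pics/end.png

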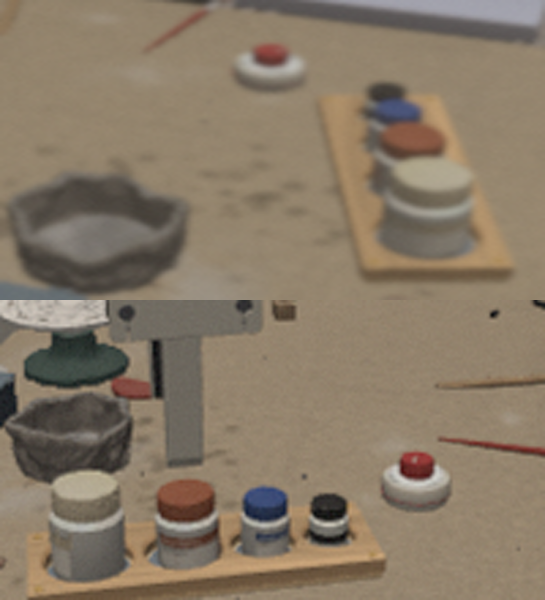

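All four jars stand upright and seated in order (lids in the lower half at about (85,495), (186,497), (265,503), (328,505)). The bowl and timer are where they were, and the arm is clear.

```bash
python3 -c "
from station import robot;print(robot.finish_job())"
```

```text
the job is handed in; nothing more can be done
None
```

I put all four jars upright on the floors of their wells, in order from smallest at the narrow end to largest at the wide end, left the bowl and timer where they were, and handed the job in after about 36 s of robot time; no verdict came back.

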